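# Tamp the ceramic pellets level in the packing box

## Task

Take the tamper from the tray and press the loose ceramic pellets down into one level layer, first in the cell nearer the robot of the packing box, then in the far one, each time pressing on until you feel about 20 N and holding that for half a second (much under 15 N leaves the bed loose, much over 25 N chips the pellets). Touch box and pellets only with the tamper, then stand it upright in the tray again; leave the other things where they are.

Things in the scene. Friction and masses are not known exactly. Their poses are not given: they have to be found in the camera images.
- packing_box: Grey box with two long cells side by side, fixed to the counter. 79 x 116 mm (x, y) without its 4 mm foot flange, which reaches 12 mm beyond; rim 60 mm above its origin. Origin: centre of the underside; z up; x crosses the two cells, y runs along them. Walls 5 mm. The floor of each cell is a sliding steel plate with four pellets on it, one wedged up.
- cell_near (a point): Centre of the mouth of the near cell, level with the rim, 60 mm above the box's origin and at its x = -18.5 mm, y = 0. The cell is 32 mm wide (box's x) and 106 mm long (box's y) inside. Axes as the box's.
- cell_far (a point): The same for the far cell, at the box's x = +18.5 mm, y = 0.
- bed_near (a point): Centre of the top of the near cell's floor plate, on which its pellets lie; starts 32 mm above the box's origin. The plate sits in a tight seal: it gives under about 5 N (plus 60 N per m/s), then after 2 to 10 mm (differs each time and per cell, cannot be seen) it meets rubber packing that adds about 5 N for each further mm. Let go, it rises 2 to 5 mm at most.
- bed_far (a point): The same for the far cell's floor plate; its packing lies at another depth.
- pellet_n1_mid (a point): Loose white ceramic pellet, eight-sided with bevelled top and bottom, 26 mm across, 22 mm high, 30 g, slippery. This point is its centre (11 mm above its underside). It starts in the near cell, lying flat on the support plate.
- pellet_n2_mid (a point): Loose white ceramic pellet, eight-sided with bevelled top and bottom, 26 mm across, 22 mm high, 30 g, slippery. This point is its centre (11 mm above its underside). It starts in the near cell, lying flat on the support plate.
- pellet_n3_mid (a point): Loose white ceramic pellet, eight-sided with bevelled top and bottom, 26 mm across, 22 mm high, 30 g, slippery. This point is its centre (11 mm above its underside). It starts in the near cell, lying flat on the support plate.
- pellet_n4_mid (a point): Loose white ceramic pellet, eight-sided with bevelled top and bottom, 26 mm across, 22 mm high, 30 g, slippery. This point is its centre (11 mm above its underside). It starts in the near cell, wedged up between two neighbours, about 14 to 19 mm higher than them; pressed straight down it shoves them apart along the cell and goes down to the plate.
- pellet_f1_mid (a point): Loose white ceramic pellet, eight-sided with bevelled top and bottom, 26 mm across, 22 mm high, 30 g, slippery. This point is its centre (11 mm above its underside). It starts in the far cell, lying flat on the support plate.
- pellet_f2_mid (a point): Loose white ceramic pellet, eight-sided with bevelled top and bottom, 26 mm across, 22 mm high, 30 g, slippery. This point is its centre (11 mm above its underside). It starts in the far cell, lying flat on the support plate.
- pellet_f3_mid (a point): Loose white ceramic pellet, eight-sided with bevelled top and bottom, 26 mm across, 22 mm high, 30 g, slippery. This point is its centre (11 mm above its underside). It starts in the far cell, lying flat on the support plate.
- pellet_f4_mid (a point): Loose white ceramic pellet, eight-sided with bevelled top and bottom, 26 mm across, 22 mm high, 30 g, slippery. This point is its centre (11 mm above its underside). It starts in the far cell, wedged up between two neighbours, about 14 to 19 mm higher than them; pressed straight down it shoves them apart along the cell and goes down to the plate.
- tamper: Hand tamper standing on its foot in the tray, about 0.22 kg. Flat steel foot 26 mm (x) x 60 mm (y) x 8 mm thick; round stem 12 mm thick; on top a black flat-sided grip 24 mm (x) x 44 mm (y), 78 to 122 mm above the underside. Origin: centre of the foot's underside; z up along the stem. The foot goes into a cell lengthwise, 3 mm to spare on either side.
- tray: Shallow steel tray fixed to the counter, 110 x 210 mm (x, y), rim 19 mm high, flat floor 96 x 196 mm, 2 mm above its origin (centre of the underside). A cover-slip box and a slide mailer lie in its +y end, at y = 40 to 95 mm; the tamper starts between y = -50 and 0 mm.
- petri_dish: Bystander, to be left alone: petri dish 61 mm across, 16 mm high. Origin: centre of the underside.
- coverslip_box: Bystander, to be left alone: cover-slip box 30x34x14 mm in the tray. Origin: centre of the underside.
- slide_mailer: Bystander, to be left alone: slide mailer 30x48x10 mm in the tray. Origin: centre of the underside.
Not all that is in view belongs to the job. There is more than one size of the packing_box; the job needs the larger.

How it is judged (in metres and radians):
On the way, in this order (a step that is already met when the one before it is completed fails the run):
1. the tamper is lifted out of the tray (z of tamper in the frame of tray above 0.04 m), for 0.2 s.
2. the near bed lies level and is held under a press of 13 to 28 N (z of each of pellet_n1_mid, pellet_n2_mid, pellet_n3_mid, pellet_n4_mid in the frame of bed_near below 0.0145 m and contact force between tamper_c0 and anything else above 13 N and (contact force between tamper and pellet_n1 above 3 N or contact force between tamper and pellet_n2 above 3 N or contact force between tamper and pellet_n3 above 3 N or contact force between tamper and pellet_n4 above 3 N)), for 0.4 s.
3. the far bed lies level and is held under a press of 13 to 28 N (z of each of pellet_f1_mid, pellet_f2_mid, pellet_f3_mid, pellet_f4_mid in the frame of bed_far below 0.0145 m and contact force between tamper_c0 and anything else above 13 N and (contact force between tamper and pellet_f1 above 3 N or contact force between tamper and pellet_f2 above 3 N or contact force between tamper and pellet_f3 above 3 N or contact force between tamper and pellet_f4 above 3 N)), for 0.4 s.
At the end, for the whole second after the job is handed in: In both cells all pellets lie in one layer on the plate (centres less than 14.5 mm above its top); the tamper stands upright (0.1 rad) and at rest on the tray's floor, its origin within 40 mm (x) and 90 mm (y) of the tray's centre (z of each of pellet_n1_mid, pellet_n2_mid, pellet_n3_mid, pellet_n4_mid in the frame of bed_near below 0.0145 m and z of each of pellet_f1_mid, pellet_f2_mid, pellet_f3_mid, pellet_f4_mid in the frame of bed_far below 0.0145 m and x of tamper in the frame of tray between -0.04 and 0.04 m and y of tamper in the frame of tray between -0.09 and 0.09 m and z of tamper in the frame of tray below 0.008 m and angle between tamper's own z axis and vertical below 0.1 rad and linear speed of tamper below 0.02 m/s); the robot touches nothing.
It fails at once if the tamper's foot presses on the pellets or the box with more than 28 N (contact force between tamper_c0 and anything else above 28 N and contact force between tamper and tray below 0.1 N).
It fails at once if the fingers or arm touch a pellet or the box instead of the tamper doing the work (contact force between any of the fingers, the arm and pellet_n1 above 1 N or contact force between any of the fingers, the arm and pellet_n2 above 1 N or contact force between any of the fingers, the arm and pellet_n3 above 1 N or contact force between any of the fingers, the arm and pellet_n4 above 1 N or contact force between any of the fingers, the arm and pellet_f1 above 1 N or contact force between any of the fingers, the arm and pellet_f2 above 1 N or contact force between any of the fingers, the arm and pellet_f3 above 1 N or contact force between any of the fingers, the arm and pellet_f4 above 1 N or contact force between any of the fingers, the arm and packing_box above 1 N).
It fails at once if a pellet is thrown out of the box (x of any of pellet_n1_mid, pellet_n2_mid, pellet_n3_mid, pellet_n4_mid, pellet_f1_mid, pellet_f2_mid, pellet_f3_mid, pellet_f4_mid in the frame of packing_box above 0.04 m or x of any of pellet_n1_mid, pellet_n2_mid, pellet_n3_mid, pellet_n4_mid, pellet_f1_mid, pellet_f2_mid, pellet_f3_mid, pellet_f4_mid in the frame of packing_box below -0.04 m).
It fails at once if a pellet is thrown out of the box (y of any of pellet_n1_mid, pellet_n2_mid, pellet_n3_mid, pellet_n4_mid, pellet_f1_mid, pellet_f2_mid, pellet_f3_mid, pellet_f4_mid in the frame of packing_box above 0.058 m or y of any of pellet_n1_mid, pellet_n2_mid, pellet_n3_mid, pellet_n4_mid, pellet_f1_mid, pellet_f2_mid, pellet_f3_mid, pellet_f4_mid in the frame of packing_box below -0.058 m).
It fails at once if a bystander is pushed more than 30 mm (distance of any of petri_dish, coverslip_box, slide_mailer from where it was at the start of the episode above 0.03 m).
It also fails if it takes over 54 s, if anything falls off the work surface, if the arm or the gripper's body presses on something with over 40 N, if the wrist force passes 120 N, or if a joint passes its speed limit or range.

## Robot

A 6-joint arm with a two-finger parallel gripper is mounted at the origin on a cart in front of the work surface, level with it; the furniture and walls round the work are solid. World frame = base frame: x ahead of the robot, y to its left, z up, the work surface at z = 0. Lengths are in mm, angles in degrees, forces in N, time in s.
With the tool pointing down it reaches from about 300 to 850 mm from the base axis. Payload 4.2 kg.
Tool frame: the origin (TCP) lies midway between the tips of the shut fingers; the grasp point (between the pads) lies 19 mm behind it (env.grasp_offset is the distance from the TCP to the grasp point, in mm); z points along the fingers, y is the line along which they close (so a half turn about z gives the same grasp; the last joint's range is limited). The gripper opens to 91 mm and grips with 3 to 60 N. Pads are 32 mm wide; open, the fingers measure 118 mm over their backs; the gripper's body (76 mm by 178 mm) begins 60 mm behind the grasp point.
Start: joints at [-75.115, 18.312, 89.639, -0, 72.044, -1.146], TCP at [158.797, -552.654, 213.976] pointing down, gripper open.
Joint ranges: [-177.97, 177.97], [-48.28, 115.42], [12.27, 149.76], [-77.06, 257.06], [2.81, 150.46], [-146.56, 146.56]. Speed limits (degrees/s): [147.25, 147.25, 180, 180, 180, 180].

## Interface

Orientations are given as [roll, pitch, yaw] about the fixed x, y, z axes, in that order (R = Rz(yaw) Ry(pitch) Rx(roll)).
In Python, from workcell import env, optics gives the robot as it stands. The module is installed in compiled form; this text tells all that it offers.
- The arm moves only by the tool send_rows, never from a script. Its argument "targets" is a list that holds one entry, the list of rows, each a list of 7 numbers: the turn, a rotation vector about the world's x, y, z scaled (see below), then the shift along the world's x, y, z scaled (see below), then the closure, from -1 (fully open) to 1 (shut). In form: [[[rx, ry, rz, x, y, z, gripper], ...]]. A call has 1 to 12 rows; each row shifts and turns the commanded pose from where the row before left it; what a row does not reach is not made up. The controller multiplies each number of a shift by 0.2 m and each number of a turn by pi/2 rad. A row lasts 1/10 s, in which the tool goes at most 50 mm and 8.59 degrees, less where a joint would pass 70% of its speed; a pose out of reach is approached as far as the arm can. A call with a number of a shift or a turn outside -1 to 1 is refused whole. A call with a gripper value outside its range is refused whole. The fingers move at their own pace and stop on an object; "grip_force" is the grip in N (left out, the last holds). Time passes only in rows, so rows that do not move let the fingers close. It gives the time, the measured TCP pose, the force, the opening and the grip force at its end, in the units of the state.
- env.state(): the state, without advancing time (a new reading comes with each control period).
- optics.grab_frame(name): name is "side" or "top" or "wrist"; returns (picture, depth): 420x560x3 uint8, red, green, blue; 420x560 float32, mm along the optical axis (not along the pixel's ray), 0 where there is no reading.
- optics.camera_info(name): a dict with "camera_matrix" (3x3 intrinsics, pixels), "R" (3x3) and "t" (3): a world point X has camera coordinates R X + t; the wrist camera has in their place "mount" (4x4, takes a point from camera to tool coordinates, whose origin is the TCP and whose axes are the flange's). Camera axes: x right, y down, z forward; pixel columns grow to the right and rows downward; lengths in mm; the calibration is good to about 2 mm. The wrist camera is an equidistant fisheye: a pixel r from the principal point sees the ray r / f radians off the axis. A picture is of the moment at which its call begins: read the wrist's pose just before it. camera_info takes no time and is no camera call.
- env.job_done(): hands the job in; it is judged then, once.
Trained networks look in the newest picture that a camera, given by its name, has taken for a name from the list of things; names that differ only in an ending like _2 or _b are one class to them, and where a whole thing is asked for, a point or a joint stands for the part that bears it (a point fixed in the world has none). Each returns a list of dicts, best first, with "conf" (0 to 1); they miss things now and then, are a little off and sometimes report something else, mostly with a low value. They report only what shows in the picture. A call takes as long as a camera call. They do not tell look-alikes from the thing itself.
- optics.silhouettes(camera, name): "mask" (420x560 bool, what is visible of it) and "at" ([column, row] in pixels, amid what is visible of it).
- optics.place_of(camera, name): "at" ([column, row] in pixels: a listed point, or the origin of a listed thing).
The state is a dict: "time_s": time; "qpos": joint angles; "qvel": joint speeds; "effort": joint torques, N m; "ee_pos": TCP position; "ee_rot": TCP orientation; "force": force on the tool from outside, world axes, zero at the start; "torque": the same for the moment, N m; "gripper_width": finger opening in mm; "gripper_force": force on a finger pad.
Only numpy, scipy, OpenCV 4.12 (cv2) and the standard library are available. Lean on these libraries where they do the work, as an engineer would, in place of code of your own. Each camera call takes 0.05 s, during which the arm holds its last target. There are 200 camera calls.

## Working session

There is one attempt and no reset: what is moved stays moved. The work goes in short steps, Python scripts to look and compute and a tool call to move; the robot and the scene stay as the last step left them, time stands still between calls to the robot, and variables do not carry over. Pictures are saved under pics/ and viewed, at most 10 in all, crops included, and the job is handed in when it is done.

Besides the shell and the picture viewer there is one more tool, called by a JSON object that holds its "api" and its "payload". send_rows: Moves the arm, as the interface text tells. Its arguments: {"type":"object","properties":{"targets":{"type":"array"},"grip_force":{"type":"number"}},"required":["targets"]}

```bash
mkdir -p pics
cat > h.py <<'E'
import numpy as np, cv2
from workcell import env, optics
def backproj(cam, uv, depth=None, z=None):
    """pixel -> world, by depth (mm along axis) or by plane height z"""
    c=optics.camera_info(cam); K=np.array(c["camera_matrix"]);R=np.array(c["R"]);t=np.array(c["t"])
    uv=np.atleast_2d(uv).astype(float)
    d=np.c_[uv,np.ones(len(uv))]@np.linalg.inv(K).T
    o=-R.T@t; w=d@R
    s=(np.asarray(depth) if depth is not None else (z-o[2])/w[:,2])
    return o+w*np.reshape(s,(-1,1))
def cloud(cam, depth, mask):
    v,u=np.nonzero(mask&(depth>0))
    return backproj(cam,np.c_[u,v],depth[v,u])
E
python3 - <<'E'
from h import *
s=env.state(); print({k:np.round(v,2) for k,v in s.items()}, env.grasp_offset)
for cam in("top","side"):
    im,d=optics.grab_frame(cam); cv2.imwrite(f"pics/{cam}0.png",im[:,:,::-1]); np.save(f"{cam}0.npy",d)
    for n in("packing_box","tamper","tray","petri_dish","cell_near","cell_far"):
        r=optics.place_of(cam,n)
        print(cam,n,[(np.round(q["at"],1),round(q["conf"],2)) for q in r[:3]])
        if cam=="top":
            for q in r[:3]: print('   ',np.round(backproj(cam,q["at"],z=60 if 'cell' in n else 2),1))
E
```

```text
{'time_s': np.float64(0.0), 'qpos': array([-75.12,  18.35,  89.71,   0.  ,  72.04,  -1.14]), 'qvel': array([ 0.  , -0.  , -0.  , -0.07,  0.  ,  0.04]), 'effort': array([ -0.  , -41.25, -23.2 ,   0.07,   0.05,  -0.  ]), 'ee_pos': array([ 158.67, -552.13,  213.1 ]), 'ee_rot': array([-179.89,   -0.  ,   16.03]), 'force': array([-0.27, -0.3 , -0.29]), 'torque': array([-0.01,  0.  ,  0.03]), 'gripper_force': np.float64(0.0), 'gripper_width': np.float64(91.64)} 18.8
top packing_box [(array([150.8, 254. ]), 0.72), (array([223.9, 238.6]), 0.67)]
    [[484.3 323.4   2. ]]
    [[520.4 157.4   2. ]]
top tamper [(array([386.7, 239.5]), 0.85), (array([225.3, 227.9]), 0.33)]
    [[ 520.4 -216.1    2. ]]
    [[545.1 154.8   2. ]]
top tray [(array([378.6, 242.7]), 0.55)]
    [[ 513.  -197.3    2. ]]
top petri_dish [(array([387.4, 159.5]), 0.58)]
    [[ 709.2 -223.2    2. ]]
top cell_near [(array([145.2, 259.7]), 0.93), (array([219.2, 240.9]), 0.8)]
    [[468.7 319.1  60. ]]
    [[510.2 160.6  60. ]]
top cell_far [(array([224.1, 230.6]), 0.93), (array([147.2, 249.5]), 0.88), (array([376. , 242.2]), 0.41)]
    [[532.7 150.5  60. ]]
    [[490.7 315.8  60. ]]
    [[ 509.2 -179.3   60. ]]
side packing_box [(array([316.1, 245.2]), 0.96), (array([364.8, 291. ]), 0.95)]
side tamper [(array([253.8, 154.2]), 0.91)]
side tray [(array([265.3, 158.7]), 0.76)]
side petri_dish [(array([200.3, 174.4]), 0.51)]
side cell_near [(array([375.1, 283.1]), 0.97), (array([326.3, 229.1]), 0.7)]
side cell_far [(array([365.8, 286.4]), 0.96), (array([313.5, 235.2]), 0.63), (array([316.6, 223.6]), 0.53)]
```

Run:
```python
from h import *
a=cv2.imread("pics/top0.png");
c1=cv2.resize(a[180:320,90:290],(800,560),interpolation=cv2.INTER_CUBIC); cv2.imwrite("pics/topbox.png",c1)
d=np.load("top0.npy")
# candidate boxes: points in z range near rim
P=cloud("top",d,np.ones_like(d,bool))
for c in((484,323),(520,157)):
    m=(np.hypot(P[:,0]-c[0],P[:,1]-c[1])<100)
    Q=P[m]; print(c,np.histogram(Q[:,2],bins=np.arange(-6,110,6)))
    r=Q[(Q[:,2]>45)&(Q[:,2]<80)]
    print(len(r),np.percentile(r[:,2],[5,50,95]),cv2.minAreaRect(r[:,:2].astype(np.float32)))
r=P[(np.hypot(P[:,0]-520,P[:,1]+216)<60)]
print(np.histogram(r[:,2],bins=np.arange(-6,140,6)))
g=r[r[:,2]>110]; print(len(g),g[:,2].mean(),cv2.minAreaRect(g[:,:2].astype(np.float32)))
```

```text
(484, 323) (array([2584, 2351,   49,   39,  493,  134,   44,  157,  127,    0,    0,
          0,    0,    0,    0,    0,    0,    0,    0]), array([ -6,   0,   6,  12,  18,  24,  30,  36,  42,  48,  54,  60,  66,
        72,  78,  84,  90,  96, 102, 108]))
9 [45.00999739 45.90976607 47.71458573] ((491.35345458984375, 321.1900939941406), (79.9417724609375, 36.208946228027344), 81.53182220458984)
(520, 157) (array([1797, 1962,  127,   13,   17,  109,  424,   63,  143,  361,  434,
        298,  125,   24,    0,    0,    0,    0,    0]), array([ -6,   0,   6,  12,  18,  24,  30,  36,  42,  48,  54,  60,  66,
        72,  78,  84,  90,  96, 102, 108]))
1340 [47.28529821 57.70829105 69.8971716 ] ((521.4215087890625, 152.31204223632812), (116.7614517211914, 78.9473876953125), 80.83965301513672)
(array([ 516, 1086,  118,   88,   82,    0,    0,    0,    0,    0,    0,
          0,    0,    0,    4,    6,   10,    4,   10,    9,   19,  225,
         15,    0]), array([ -6,   0,   6,  12,  18,  24,  30,  36,  42,  48,  54,  60,  66,
        72,  78,  84,  90,  96, 102, 108, 114, 120, 126, 132, 138]))
266 122.70786043528125 ((516.9324340820312, -225.6901092529297), (23.82038116455078, 44.58693313598633), 20.12204933166504)
```

View pics/top0.png

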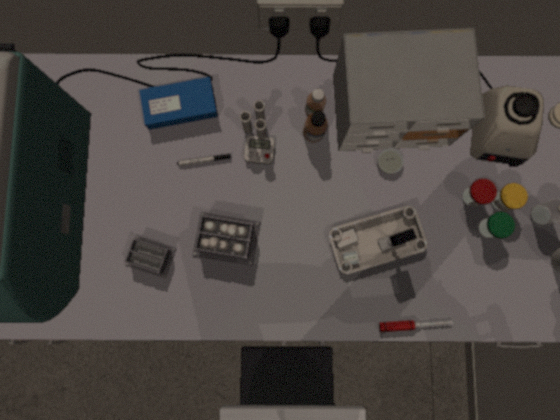

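View pics/topbox.png

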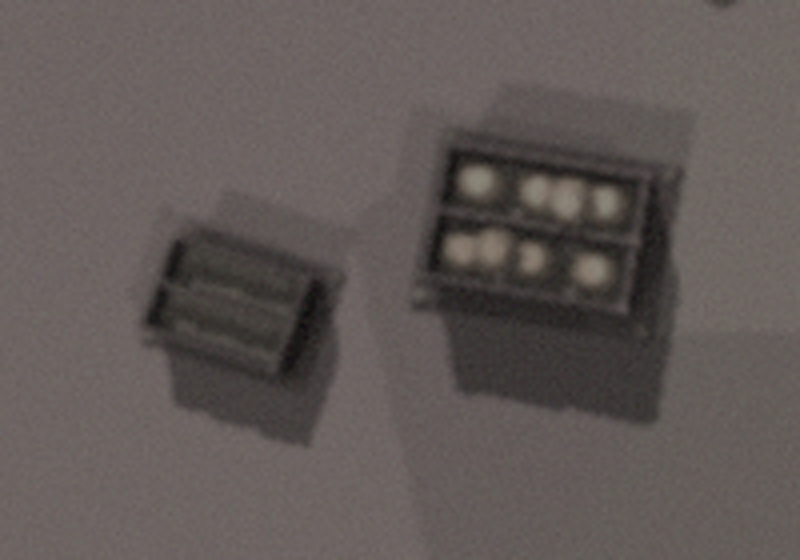

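View pics/side0.png

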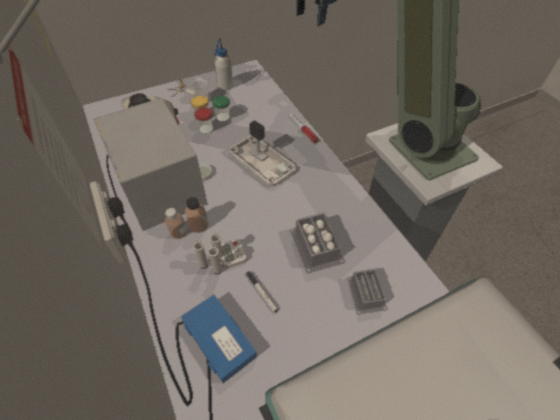

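The two candidates are the small empty box at px (150,255) and the larger one at px (224,238). The larger one has pellets in its cells and measures 117 x 79 mm from depth, and the crop confirms it is the one the job needs. The tamper's black grip is at px (402,238), with the tray under it at (378,242). Next I'll move over the tamper for a closer look.

{"api": "send_rows", "payload": {"targets": [[[0,0,0.095,0.163,0.148,0.005,-1],[0,0,0.095,0.163,0.148,0.005,-1],[0,0,0.095,0.163,0.148,0.005,-1],[0,0,0.095,0.163,0.148,0.005,-1],[0,0,0.095,0.163,0.148,0.005,-1],[0,0,0.095,0.163,0.148,0.005,-1],[0,0,0.095,0.163,0.148,0.005,-1],[0,0,0.095,0.163,0.148,0.005,-1],[0,0,0.095,0.163,0.148,0.005,-1],[0,0,0.095,0.163,0.148,0.005,-1],[0,0,0.095,0.163,0.148,0.005,-1],[0,0,0,0,0,0,-1]]]}}

```text
time_s: 1.9
ee_pos: [520.9, -223.7, 224.9]
ee_rot: [179.9, -0.0, 110.5]
force: [-0.4, -0.1, 0.2]
gripper_width: 91.4
gripper_force: 0.0
```

```bash
cat >> h.py <<'E'
from scipy.spatial.transform import Rotation as Ro
def wcloud(st, depth, uv):
    """wrist fisheye pixels with depth along optical axis -> world"""
    c=optics.camera_info("wrist");K=np.array(c["camera_matrix"]);M=np.array(c["mount"])
    uv=np.atleast_2d(uv).astype(float)
    x=(uv[:,0]-K[0,2])/K[0,0]; y=(uv[:,1]-K[1,2])/K[1,1]; r=np.hypot(x,y)+1e-9
    k=np.tan(r)/r; d=np.c_[x*k,y*k,np.ones(len(x))]*np.reshape(depth,(-1,1))
    p=d@M[:3,:3].T+M[:3,3]
    return p@Ro.from_euler('xyz',st["ee_rot"],degrees=True).as_matrix().T+np.array(st["ee_pos"])
def wfull(st,d):
    v,u=np.nonzero((d>0)); 
    c=optics.camera_info("wrist");K=np.array(c["camera_matrix"])
    k=np.hypot(u-K[0,2],v-K[1,2])/K[0,0]<1.3; u,v=u[k],v[k]
    return wcloud(st,d[v,u],np.c_[u,v]),np.c_[u,v]
E
python3 - <<'E'
from h import *
print(optics.camera_info("wrist"))
st=env.state(); im,d=optics.grab_frame("wrist"); cv2.imwrite("pics/w1.png",im[:,:,::-1]); np.save("w1.npy",d)
print(np.round(st["ee_pos"],1),st["ee_rot"])
P,uv=wfull(st,d)
g=(P[:,2]>116)&(P[:,2]<130)&(np.hypot(P[:,0]-517,P[:,1]+226)<50)
print(g.sum(),P[g].mean(0),cv2.minAreaRect(P[g,:2].astype(np.float32)),uv[g].mean(0))
r=(P[:,2]>17)&(P[:,2]<24)&(np.hypot(P[:,0]-517,P[:,1]+200)<160)
print(r.sum(),cv2.minAreaRect(P[r,:2].astype(np.float32)))
E
```

```text
{'camera_matrix': array([[325.1922621 ,   0.        , 281.32683422],
       [  0.        , 325.1922621 , 205.55838158],
       [  0.        ,   0.        ,   1.        ]]), 'mount': array([[ 1.43261786e-03, -9.71749461e-01, -2.36010450e-01,
         6.64429491e+01],
       [ 9.99997668e-01,  1.77353850e-03, -1.23223597e-03,
         3.65187003e-01],
       [ 1.61599826e-03, -2.36008134e-01,  9.71749736e-01,
        -1.71058729e+02],
       [ 0.00000000e+00,  0.00000000e+00,  0.00000000e+00,
         1.00000000e+00]])}
[ 520.9 -223.7  224.9] [ 1.79856062e+02 -2.48080790e-02  1.10482140e+02]
1342 [ 515.657095   -224.19983     123.63280112] ((516.1346435546875, -225.06004333496094), (23.277984619140625, 44.0616569519043), 19.713579177856445) [275.14530551 204.29806259]
3231 ((560.0977172851562, -179.30343627929688), (196.5853271484375, 210.0537567138672), 16.928146362304688)
```

View pics/w1.png

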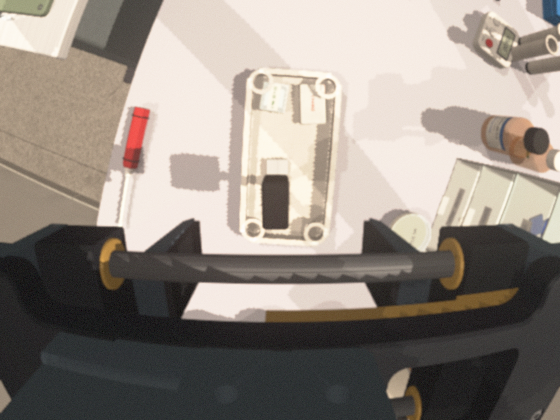

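Grip at px (275,204), upright in the tray, with its top at z=123.6 as expected (124). The tray's +y end holds the two bystanders at (273,97) and (313,100). Next I correct the position and descend.

{"api": "send_rows", "payload": {"targets": [[[0,0,-0.008,-0.025,-0.006,-0.04,-1],[0,0,0,0,0,-0.125,-1],[0,0,0,0,0,-0.125,-1],[0,0,0,0,0,-0.125,-1],[0,0,0,0,0,0,-1],[0,0,0,0,0,0,-1]]]}}

```text
time_s: 2.55
ee_pos: [511.4, -229.2, 142.1]
ee_rot: [-180.0, -0.0, 109.2]
force: [1.7, 0.8, -0.0]
gripper_width: 91.1
gripper_force: 0.0
```

{"api": "send_rows", "payload": {"targets": [[[0,0,0.005,0.022,0.022,0,-1],[0,0,0,0,0,-0.1,-1],[0,0,0,0,0,-0.1,-1],[0,0,0,0,0,-0.095,-1],[0,0,0,0,0,0,-1],[0,0,0,0,0,0,-1]]]}}

```text
time_s: 3.15
ee_pos: [517.7, -224.1, 84.2]
ee_rot: [179.9, 0.1, 109.8]
force: [0.4, -0.0, 0.8]
gripper_width: 91.7
gripper_force: 0.0
```

{"api": "send_rows", "payload": {"targets": [[[0,0,0,-0.006,0,0,1],[0,0,0,0,0,0,1],[0,0,0,0,0,0,1],[0,0,0,0,0,0,1],[0,0,0,0,0,0,1],[0,0,0,0,0,0,1],[0,0,0,0,0,0,1],[0,0,0,0,0,0,1]]], "grip_force": 60}}

```text
time_s: 3.95
ee_pos: [515.6, -223.9, 82.9]
ee_rot: [180.0, -0.0, 109.8]
force: [-0.4, -0.5, 0.0]
gripper_width: 30.1
gripper_force: 0.0
```

{"api": "send_rows", "payload": {"targets": [[[0,0,0,0,0,0,1],[0,0,0,0,0,0,1],[0,0,0,0,0,0,1],[0,0,0,0,0,0,1]]]}}

```text
time_s: 4.35
ee_pos: [515.6, -223.8, 82.9]
ee_rot: [180.0, -0.0, 109.8]
force: [0.5, 0.1, -0.3]
gripper_width: 23.6
gripper_force: 60.0
```

{"api": "send_rows", "payload": {"targets": [[[0,0,0,0,0,0.05,1],[0,0,0,0,0,0.1,1],[0,0,0,0,0,0.15,1],[0,0,0,0,0,0.15,1],[0,0,0,0,0,0.135,1],[0,0,0,0,0,0,1],[0,0,0,0,0,0,1]]]}}

```text
time_s: 5.05
ee_pos: [515.4, -223.8, 200.1]
ee_rot: [180.0, 0.0, 109.8]
force: [-0.7, -0.3, -3.2]
gripper_width: 23.4
gripper_force: 60.0
```

{"api": "send_rows", "payload": {"targets": [[[0,0,-0.036,-0.007,0.08,0,1],[0,0,-0.036,-0.007,0.163,0,1],[0,0,-0.036,-0.007,0.163,0,1],[0,0,-0.036,-0.007,0.163,0,1],[0,0,-0.036,-0.007,0.163,0,1],[0,0,-0.036,-0.007,0.163,0,1],[0,0,-0.036,-0.007,0.163,0,1],[0,0,-0.036,-0.007,0.163,0,1],[0,0,-0.036,-0.007,0.163,0,1],[0,0,0,0,0.08,0,1],[0,0,0,0,0,0,1],[0,0,0,0,0,0,1]]]}}

```text
time_s: 6.25
ee_pos: [502.1, 68.7, 198.6]
ee_rot: [-179.8, 0.1, 80.7]
force: [0.5, 0.4, -2.0]
gripper_width: 23.6
gripper_force: 60.0
```

Run:
```python
from h import *
im,d=optics.grab_frame("wrist")
st=env.state(); im,d=optics.grab_frame("wrist"); cv2.imwrite("pics/w2.png",im[:,:,::-1]); np.save("w2.npy",d); np.save("w2s.npy",np.r_[st["ee_pos"],st["ee_rot"]])
print(np.round(st["ee_pos"],1),np.round(st["ee_rot"],2),st["force"])
P,uv=wfull(st,d)
g=(P[:,2]>54)&(P[:,2]<66)&(np.hypot(P[:,0]-521,P[:,1]-152)<85)
print(g.sum(),np.median(P[g,2]),cv2.minAreaRect(P[g,:2].astype(np.float32)))
for zl in((57,61),(58,63)):
  g=(P[:,2]>zl[0])&(P[:,2]<zl[1])&(np.hypot(P[:,0]-521,P[:,1]-152)<78); print(zl,g.sum(),cv2.minAreaRect(P[g,:2].astype(np.float32)))
# foot of the tamper
g=(np.hypot(P[:,0]-st["ee_pos"][0],P[:,1]-st["ee_pos"][1])<45)&(P[:,2]>100)
print(np.histogram(P[g,2],bins=np.arange(100,260,8)))
f=g&(P[:,2]>118)&(P[:,2]<136); 
if f.sum()>5: print(f.sum(),cv2.minAreaRect(P[f,:2].astype(np.float32)),uv[f].mean(0),P[f].min(0),P[f].max(0))
```

```text
[502.3  68.3 198.9] [-1.7988e+02  7.0000e-02  8.0650e+01] [-0.91156207 -0.04232488 -2.2891892 ]
3668 59.90669066669426 ((520.5643920898438, 152.9660186767578), (115.5391616821289, 79.4343490600586), 80.67096710205078)
(57, 61) 2350 ((520.5643920898438, 152.9660186767578), (115.5391616821289, 79.4343490600586), 80.67096710205078)
(58, 63) 2667 ((520.5643920898438, 152.9660186767578), (115.5391616821289, 79.4343490600586), 80.67096710205078)
(array([   0,    0,   45, 1184,   20,    0,    0,    0,    0,    0,    0,
          0,  157,  339,  385,  474,  569, 2758,  307]), array([100, 108, 116, 124, 132, 140, 148, 156, 164, 172, 180, 188, 196,
       204, 212, 220, 228, 236, 244, 252]))
1244 ((504.5438537597656, 82.75282287597656), (27.836421966552734, 25.774871826171875), 80.60045623779297) [281.49517685 194.9670418 ] [489.67661361  67.0119083  118.22973618] [519.01800699  98.0913116  135.87638874]
```

View pics/w2.png

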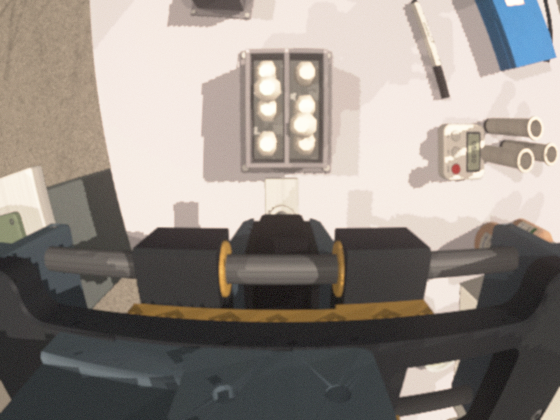

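Larger box with pellets at px (286,110). The left column is the near cell, and its raised pellet is at (267,87); the far cell's is at (304,124). The tamper foot shows at (281,195), aligned with the tool. Next I'll locate the wedged pellets.

Run:
```python
from h import *
d=np.load("w2.npy"); s=np.load("w2s.npy"); P,uv=wfull(dict(ee_pos=s[:3],ee_rot=s[3:]),d)
c=np.array([520.6,153.0]); a=np.radians(-9.33); R=np.array([[np.cos(a),-np.sin(a)],[np.sin(a),np.cos(a)]])
Q=(P[:,:2]-c)@R; z=P[:,2]
ins=(abs(Q[:,1])<50)
for n,x0 in(("near",-18.5),("far",18.5)):
    m=ins&(abs(Q[:,0]-x0)<13)
    print(n,"max z",np.percentile(z[m],99.5))
    for y in range(-50,50,8):
        k=m&(Q[:,1]>=y)&(Q[:,1]<y+8); print(y,np.round(np.percentile(z[k],90),1),end='; ')
    h=m&(z>np.percentile(z[m],99.5)-3); print('\nwedged at',Q[h].mean(0),Q[h].min(0),Q[h].max(0))
# outer edges check + dividing wall centre
w=ins&(abs(Q[:,0])<5)&(z>57)&(z<63); print("mid wall x",np.percentile(Q[w,0],[5,50,95]))
rim=(z>57)&(z<63)&(abs(Q[:,1])<50); L=Q[rim,0]; print("rim x",L[L<-32].mean(),L[L>32].mean(), L[abs(L)<45].min(),L[abs(L)<45].max())
for x0 in(-18.5,18.5): print("target",c+R@np.array([x0,0]))
```

```text
near max z 302.45483080597614
-50 301.6; -42 55.0; -34 54.6; -26 48.4; -18 48.5; -10 54.6; -2 55.2; 6 71.3; 14 72.0; 22 70.8; 30 55.0; 38 54.6; 46 48.1; 
wedged at [-25.15103919 -48.49500675] [-31.49511426 -49.98533724] [-19.02777167 -46.9905442 ]
far max z 302.3536762478129
-50 301.5; -42 54.9; -34 65.2; -26 72.1; -18 72.5; -10 68.3; -2 54.9; 6 54.2; 14 33.3; 22 52.7; 30 54.9; 38 54.4; 46 47.4; 
wedged at [ 20.69262737 -48.48277676] [ 10.83812643 -49.99877058] [ 31.47640553 -46.77863446]
mid wall x [-2.38948677 -0.41029284  2.42020581]
rim x -37.02788255165106 80.07414079675164 -39.64877151314921 39.68788723657281
target [502.34473714 155.99922953]
target [538.85526286 150.00077047]
```

{"api": "send_rows", "payload": {"targets": [[[0,0,0,0.003,0.08,0,1],[0,0,0,0.003,0.12,0,1],[0,0,0,0.003,0.12,0,1],[0,0,0,0.003,0.12,0,1],[0,0,0,0.002,0.082,-0.05,1],[0,0,0,0,0,-0.07,1],[0,0,0,0,0,-0.06,1],[0,0,0,0,0,0,1],[0,0,0,0,0,0,1],[0,0,0,0,0,0,1]]]}}

```text
time_s: 7.35
ee_pos: [506.3, 173.0, 164.5]
ee_rot: [179.9, -0.0, 80.6]
force: [0.2, -0.3, -0.8]
gripper_width: 23.8
gripper_force: 60.0
```

{"api": "send_rows", "payload": {"targets": [[[0,0,0,-0.005,0,-0.01,1],[0,0,0,0,0,0,1],[0,0,0,0,0,0,1]]]}}

```text
time_s: 7.65
ee_pos: [504.9, 173.3, 162.2]
ee_rot: [180.0, -0.0, 80.6]
force: [-0.3, -0.0, -2.3]
gripper_width: 23.6
gripper_force: 60.0
```

Run:
```python
from h import *
for i in range(4):
    st=env.state(); im,d=optics.grab_frame("wrist"); print(np.round(st["ee_pos"],2),np.round(st["ee_rot"],2),np.round(st["force"],2))
P,uv=wfull(st,d); c=np.array([520.6,153.0]); a=np.radians(-9.33); R=np.array([[np.cos(a),-np.sin(a)],[np.sin(a),np.cos(a)]])
Q=(P[:,:2]-c)@R; z=P[:,2]
# rim edges and foot in box frame, seen now
f=(z>78)&(z<96)&(np.hypot(*(P[:,:2]-st["ee_pos"][:2]).T)<45); print("foot",f.sum(),np.percentile(z[f],[5,50,95]),cv2.minAreaRect(Q[f].astype(np.float32)))
for y0 in(50,):
    e=(abs(Q[:,1]-55.5)<8)&(z>57)&(z<63)&(abs(Q[:,0])<45); print("end wall",e.sum(),Q[e].min(0),Q[e].max(0))
L=(z>57)&(z<63)&(abs(Q[:,1])<58)&(abs(Q[:,0])<43)
print("rim rect",L.sum(),cv2.minAreaRect(Q[L].astype(np.float32)))
```

```text
[504.85 173.29 162.22] [ 1.7997e+02 -1.0000e-02  8.0650e+01] [-0.28 -0.01 -2.27]
[504.86 173.33 162.17] [ 1.7997e+02 -1.0000e-02  8.0650e+01] [-0.42 -0.8  -2.22]
[504.87 173.38 162.15] [ 1.7997e+02 -1.0000e-02  8.0650e+01] [ 0.95  0.36 -1.73]
[504.86 173.37 162.13] [ 1.7998e+02 -1.0000e-02  8.0650e+01] [ 0.3   0.89 -1.94]
foot 1231 [87.70861686 89.29254962 93.18465083] ((-18.77225685119629, 32.32988357543945), (27.767444610595703, 25.760780334472656), 89.83084106445312)
end wall 657 [-39.73148756  47.59585479] [39.17196058 58.07937273]
rim rect 1574 ((-0.018070220947265625, 23.044757843017578), (79.34571075439453, 69.9109878540039), 0.08349128067493439)
```

{"api": "send_rows", "payload": {"targets": [[[0,0,0,0.002,0.007,-0.01,1],[0,0,0,0,0,-0.01,1],[0,0,0,0,0,-0.01,1],[0,0,0,0,0,-0.005,1],[0,0,0,0,0,-0.005,1],[0,0,0,0,0,-0.005,1],[0,0,0,0,0,-0.005,1],[0,0,0,0,0,0,1]]]}}

```text
time_s: 8.65
ee_pos: [505.2, 174.8, 151.9]
ee_rot: [180.0, -0.0, 80.6]
force: [-0.7, -0.5, -2.0]
gripper_width: 23.8
gripper_force: 60.0
```

{"api": "send_rows", "payload": {"targets": [[[0,0,0,0,0,-0.005,1],[0,0,0,0,0,-0.005,1],[0,0,0,0,0,-0.005,1],[0,0,0,0,0,0,1]]]}}

```text
time_s: 9.05
ee_pos: [505.2, 174.7, 148.9]
ee_rot: [180.0, 0.0, 80.6]
force: [0.0, -0.0, -1.2]
gripper_width: 23.8
gripper_force: 60.0
```

{"api": "send_rows", "payload": {"targets": [[[0,0,0,0,0,-0.005,1],[0,0,0,0,0,-0.005,1],[0,0,0,0,0,-0.005,1],[0,0,0,0,0,-0.005,1],[0,0,0,0,0,0,1]]]}}

```text
time_s: 9.55
ee_pos: [505.2, 174.5, 145.0]
ee_rot: [180.0, 0.0, 80.7]
force: [0.7, -1.8, 0.9]
gripper_width: 24.0
gripper_force: 60.0
```

{"api": "send_rows", "payload": {"targets": [[[0,0,0,0,0,-0.005,1],[0,0,0,0,0,-0.005,1],[0,0,0,0,0,-0.005,1],[0,0,0,0,0,0,1]]]}}

```text
time_s: 9.95
ee_pos: [505.2, 174.8, 141.8]
ee_rot: [180.0, -0.0, 80.6]
force: [0.0, -1.3, 0.6]
gripper_width: 23.7
gripper_force: 60.0
```

{"api": "send_rows", "payload": {"targets": [[[0,0,0,0,0,-0.005,1],[0,0,0,0,0,-0.005,1],[0,0,0,0,0,-0.005,1],[0,0,0,0,0,-0.005,1],[0,0,0,0,0,0,1]]]}}

```text
time_s: 10.45
ee_pos: [505.2, 174.7, 137.8]
ee_rot: [-180.0, 0.0, 80.6]
force: [-0.2, -0.3, 2.0]
gripper_width: 23.8
gripper_force: 60.0
```

{"api": "send_rows", "payload": {"targets": [[[0,0,0,0,0,-0.005,1],[0,0,0,0,0,-0.005,1],[0,0,0,0,0,-0.005,1],[0,0,0,0,0,0,1]]]}}

```text
time_s: 10.85
ee_pos: [504.5, 175.1, 134.1]
ee_rot: [-179.9, -0.0, 80.6]
force: [-0.6, -0.1, -2.9]
gripper_width: 23.7
gripper_force: 60.0
```

{"api": "send_rows", "payload": {"targets": [[[0,0,0,0,0,-0.005,1],[0,0,0,0,0,-0.005,1],[0,0,0,0,0,0,1]]]}}

```text
time_s: 11.15
ee_pos: [505.0, 174.8, 132.6]
ee_rot: [-180.0, 0.0, 80.6]
force: [-0.6, -0.0, -1.9]
gripper_width: 23.7
gripper_force: 60.0
```

{"api": "send_rows", "payload": {"targets": [[[0,0,0,0,0,-0.005,1],[0,0,0,0,0,-0.005,1],[0,0,0,0,0,0,1]]]}}

```text
time_s: 11.45
ee_pos: [505.4, 175.0, 131.6]
ee_rot: [180.0, -0.0, 80.6]
force: [-1.9, 0.8, 2.3]
gripper_width: 23.6
gripper_force: 60.0
```

{"api": "send_rows", "payload": {"targets": [[[0,0,0,0,0,-0.005,1],[0,0,0,0,0,-0.005,1],[0,0,0,0,0,0,1]]]}}

```text
time_s: 11.75
ee_pos: [505.7, 175.1, 130.4]
ee_rot: [179.9, -0.1, 80.6]
force: [-1.8, 0.5, 8.2]
gripper_width: 23.7
gripper_force: 60.0
```

{"api": "send_rows", "payload": {"targets": [[[0,0,0,0,0,-0.004,1],[0,0,0,0,0,-0.003,1],[0,0,0,0,0,0,1]]]}}

```text
time_s: 12.05
ee_pos: [506.0, 175.2, 129.7]
ee_rot: [179.8, -0.1, 80.6]
force: [-3.2, 0.4, 12.0]
gripper_width: 23.3
gripper_force: 60.0
```

{"api": "send_rows", "payload": {"targets": [[[0,0,0,-0.002,0,-0.003,1],[0,0,0,-0.003,0,-0.003,1],[0,0,0,0,0,0,1]]]}}

```text
time_s: 12.35
ee_pos: [505.4, 175.2, 129.1]
ee_rot: [179.8, -0.1, 80.7]
force: [-3.1, -0.4, 14.3]
gripper_width: 24.1
gripper_force: 60.0
```

{"api": "send_rows", "payload": {"targets": [[[0,0,0,-0.002,0,-0.003,1],[0,0,0,0,0,-0.002,1],[0,0,0,0,0,0,1],[0,0,0,0,0,0,1]]]}}

```text
time_s: 12.75
ee_pos: [505.3, 175.2, 128.6]
ee_rot: [179.7, -0.1, 80.7]
force: [-3.4, -1.2, 17.2]
gripper_width: 23.9
gripper_force: 60.0
```

19.4 N contact. Hold.

{"api": "send_rows", "payload": {"targets": [[[0,0,0,0,0,0,1],[0,0,0,0,0,0,1],[0,0,0,0,0,0,1],[0,0,0,0,0,0,1],[0,0,0,0,0,0,1],[0,0,0,0,0,0,1]]]}}

```text
time_s: 13.35
ee_pos: [505.3, 175.2, 128.6]
ee_rot: [179.7, -0.1, 80.7]
force: [-2.6, -0.9, 17.0]
gripper_width: 23.5
gripper_force: 60.0
```

{"api": "send_rows", "payload": {"targets": [[[0,0,0,0.005,0,0.01,1],[0,0,0,0,0,0.02,1],[0,0,0,0,0,0.05,1],[0,0,0,0,0,0.06,1],[0,0,0,0,0,0.06,1],[0,0,0,0.02,-0.08,0.05,1],[0,0,0,0.04,-0.15,0,1],[0,0,0,0.04,-0.15,0,1],[0,0,0,0.04,-0.15,0,1],[0,0,0,0,0,0,1],[0,0,0,0,0,0,1],[0,0,0,0,0,0,1]]]}}

```text
time_s: 14.55
ee_pos: [532.7, 69.4, 175.7]
ee_rot: [180.0, -0.0, 80.7]
force: [0.8, 0.6, -2.6]
gripper_width: 23.9
gripper_force: 60.0
```

```bash
cat > chk.py <<'E'
from h import *
import sys
st=env.state(); im,d=optics.grab_frame("wrist"); cv2.imwrite(f"pics/{sys.argv[1]}.png",im[:,:,::-1])
print(np.round(st["ee_pos"],1),np.round(st["ee_rot"],2),np.round(st["force"],1))
P,uv=wfull(st,d)
g=(P[:,2]>55)&(P[:,2]<63)&(np.hypot(P[:,0]-521,P[:,1]-152)<78); print(g.sum(),cv2.minAreaRect(P[g,:2].astype(np.float32)))
c=np.array([520.6,153.0]); a=np.radians(-9.33); R=np.array([[np.cos(a),-np.sin(a)],[np.sin(a),np.cos(a)]])
Q=(P[:,:2]-c)@R; z=P[:,2]
for n,x0 in(("near",-18.5),("far",18.5)):
    m=(abs(Q[:,0]-x0)<12)&(z<90)
    print(n,[(y,float(np.round(np.percentile(z[k],90),1))) for y in range(-53,53,6) for k in [m&(Q[:,1]>=y)&(Q[:,1]<y+6)] if k.sum()>3])
f=(abs(z-(st["ee_pos"][2]-73))<8)&(np.hypot(*(P[:,:2]-st["ee_pos"][:2]).T)<45); print("foot",f.sum(),np.median(z[f]),cv2.minAreaRect(Q[f].astype(np.float32)))
E
python3 chk.py w3
```

```text
[532.7  69.4 175.7] [ 1.7999e+02 -3.0000e-02  8.0670e+01] [ 0.8  0.6 -2.6]
3308 ((520.0936279296875, 152.89756774902344), (116.1214599609375, 79.1244888305664), 80.85366821289062)
near [(-53, 54.2), (-47, 47.6), (-41, 47.7), (-35, 47.5), (-29, 42.6), (-23, 46.9), (-17, 47.9), (-11, 47.6), (-5, 43.6), (1, 46.7), (7, 49.8), (13, 50.6), (19, 48.0), (25, 42.6), (31, 47.2), (37, 47.8), (43, 47.2), (49, 60.3)]
far [(-53, 54.6), (-47, 52.6), (-41, 54.9), (-35, 55.0), (-29, 69.8), (-23, 72.5), (-17, 72.4), (-11, 70.6), (-5, 55.1), (1, 55.1), (7, 52.5), (13, 33.2), (19, 48.5), (25, 53.9), (31, 55.0), (37, 54.7), (43, 50.3), (49, 60.3)]
foot 1234 102.76552753874682 ((25.527645111083984, -65.82292175292969), (27.69257354736328, 25.73716926574707), 89.92998504638672)
```

```bash
cat >> chk.py <<'E'
for n,x0 in(("near",-18.5),("far",18.5)):
    m=(abs(Q[:,0]-x0)<16)&(z<90)&(z>40)
    pts=np.c_[Q[m],z[m]]
    for y0 in np.linspace(-39.5,39.5,4):
        k=pts[abs(pts[:,1]-y0)<11]; k=k[k[:,2]>np.percentile(k[:,2],90)-2.5]
        A=np.c_[k[:,:2]-k[:,:2].mean(0),np.ones(len(k))]; s,*_=np.linalg.lstsq(A,k[:,2],rcond=None)
        print(n,round(y0),len(k),"ctr",np.round(k.mean(0),1),"slope",np.round(np.degrees(s[:2]),1),"max",k[:,2].max().round(1))
E
sed -n 1,4p chk.py >/dev/null; python3 chk.py w3b | tail -8
python3 -c "
import cv2;a=cv2.imread('pics/w3b.png');cv2.imwrite('pics/w3c.png',cv2.resize(a[30:190,180:340],(600,600),interpolation=cv2.INTER_CUBIC))"
```

```text
near -40 251 ctr [-18.7 -38.2  47.9] slope [7.7 0.4] max 61.9
near -13 259 ctr [-19.6 -13.   47.7] slope [-7.9 -0.8] max 60.4
near 13 231 ctr [-17.6  13.8  49.3] slope [-11.1   1.1] max 60.5
near 40 251 ctr [-20.8  39.2  47.7] slope [-12.4   1.2] max 60.3
far -40 225 ctr [ 18.4 -34.9  54.8] slope [-4.9 19.2] max 67.1
far -13 309 ctr [ 15.2 -16.5  71.2] slope [ 2.4 -0.6] max 73.9
far 13 144 ctr [20.2  6.3 55. ] slope [9.  9.7] max 61.0
far 40 256 ctr [20.3 35.6 54.6] slope [10.   5.3] max 60.9
```

View pics/w3c.png

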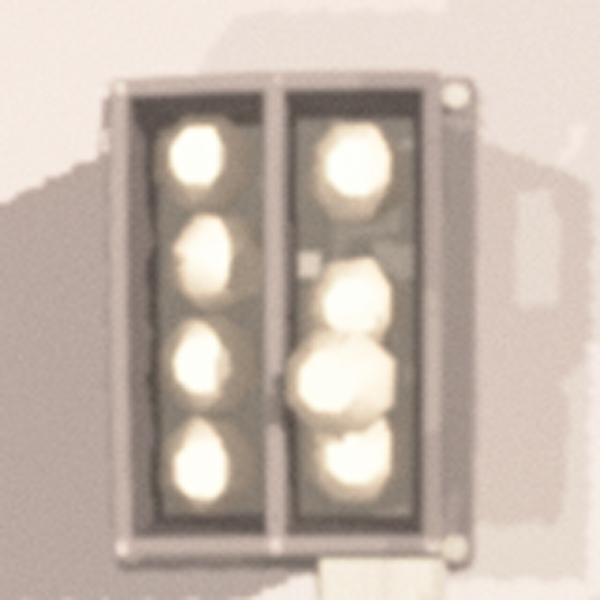

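The near cell now shows four pellets in one row. The former wedged one at px (205,255) in the crop looks slightly high or tilted. I'll measure it more cleanly.

```bash
cat > tilt.py <<'E'
from h import *
import sys
x0=float(sys.argv[1]); zmax=float(sys.argv[2])
st=env.state(); im,d=optics.grab_frame("wrist"); P,uv=wfull(st,d)
g=(P[:,2]>56)&(P[:,2]<63)&(np.hypot(P[:,0]-521,P[:,1]-152)<78); print(cv2.minAreaRect(P[g,:2].astype(np.float32)))
c=np.array([520.4,153.0]); a=np.radians(-9.25); R=np.array([[np.cos(a),-np.sin(a)],[np.sin(a),np.cos(a)]])
Q=(P[:,:2]-c)@R; z=P[:,2]
for y0 in range(-50,52,4):
    r=[]
    for x in range(-14,15,4):
        k=(abs(Q[:,0]-x0-x)<2)&(abs(Q[:,1]-y0)<2)&(z<zmax)
        r.append("%5.1f"%np.median(z[k]) if k.sum()>1 else "  -  ")
    print("%4d"%y0,*r)
E
python3 tilt.py -18.5 57
```

```text
((520.2731323242188, 153.11114501953125), (116.10457611083984, 80.05221557617188), 80.85615539550781)
 -50  30.1  26.2  41.8  41.7  41.9  25.3  24.7  25.6
 -46  30.6  41.2  44.3  46.7  46.0  43.4  25.1  25.3
 -42  39.2  43.0  46.8  47.2  47.5  45.6  40.3   -  
 -38  31.5  43.1  46.9  47.4  47.4  46.9  40.8   -  
 -34  26.1  42.6  46.1  47.0  47.6  45.3  39.4   -  
 -30  25.5  40.3  43.0  46.0  45.3  41.8  25.7   -  
 -26  25.8  25.1  39.9  40.5  34.3  26.1  25.2   -  
 -22  36.0  26.1  42.0  43.5  43.1  41.9  25.4   -  
 -18  38.3  42.6  45.4  47.2  47.1  45.7  41.1  37.0
 -14  37.3  41.7  47.2  47.3  47.0  47.0  42.4  30.1
 -10  30.9  43.3  46.9  47.1  47.4  47.5  42.7  25.9
  -6  25.6  41.0  44.7  46.6  46.4  43.8  39.9  25.6
  -2  25.5  25.3  41.3  42.6  42.3  33.0  24.5  26.0
   2  42.6  24.6  25.6  37.8  40.3  26.3  25.3  26.0
   6  34.4  25.1  42.1  47.2  46.9  46.7  41.9  25.9
  10  26.2  42.5  45.8  48.9  49.1  48.4  44.1  41.9
  14  25.6  27.7  46.7  49.8  49.9  49.7  46.5  43.5
  18  25.5  25.7  46.3  49.5  49.1  48.6  46.7  42.1
  22  26.0  25.6  45.0  46.5  47.4  46.5  43.4  36.4
  26  36.0  25.4  25.6  39.4  40.0  41.7  25.7  25.3
  30  26.0  26.2  41.9  43.0  42.3  34.5  25.5  25.2
  34  26.0  42.6  45.9  46.9  46.6  43.1  32.9  25.6
  38  47.5  44.4  46.7  46.8  46.9  46.2  40.1  25.1
  42  41.4  44.0  46.8  47.4  47.2  46.5  40.3  25.2
  46  36.5  42.7  45.7  47.1  46.2  43.6  25.7  25.4
  50  30.3   -    42.3  43.2  43.1  40.5  25.1   -
```

The near plate is at z≈25.5. Three pellets have tops at 47.3 and the fourth at 49.8, so its centre is 13.5 mm above the plate. That is inside 14.5 but thin, so I'll re-press centred on that pellet.

{"api": "send_rows", "payload": {"targets": [[[0,0,0,-0.02,0.08,0,1],[0,0,0,-0.04,0.14,0,1],[0,0,0,-0.04,0.14,0,1],[0,0,0,-0.0425,0.1445,-0.03,1],[0,0,0,0,0,-0.05,1],[0,0,0,0,0,-0.05,1],[0,0,0,0,0,0,1],[0,0,0,0,0,0,1],[0,0,0,0,0,0,1]]]}}

```text
time_s: 15.6
ee_pos: [504.8, 169.1, 149.7]
ee_rot: [180.0, -0.0, 80.6]
force: [0.3, -0.1, -2.9]
gripper_width: 23.7
gripper_force: 60.0
```

{"api": "send_rows", "payload": {"targets": [[[0,0,0,-0.002,0.006,-0.01,1],[0,0,0,0,0,-0.02,1],[0,0,0,0,0,-0.02,1],[0,0,0,0,0,-0.015,1],[0,0,0,0,0,-0.01,1],[0,0,0,0,0,0,1],[0,0,0,0,0,0,1]]]}}

```text
time_s: 16.3
ee_pos: [503.9, 170.9, 134.4]
ee_rot: [180.0, 0.0, 80.7]
force: [0.2, -0.3, -1.2]
gripper_width: 23.6
gripper_force: 60.0
```

{"api": "send_rows", "payload": {"targets": [[[0,0,0,0,0,-0.01,1],[0,0,0,0,0,-0.005,1],[0,0,0,0,0,-0.005,1],[0,0,0,0,0,0,1]]]}}

```text
time_s: 16.7
ee_pos: [504.1, 171.1, 130.9]
ee_rot: [180.0, -0.0, 80.6]
force: [-0.7, 0.1, 2.0]
gripper_width: 23.6
gripper_force: 60.0
```

{"api": "send_rows", "payload": {"targets": [[[0,0,0,0,0,-0.005,1],[0,0,0,0,0,-0.005,1],[0,0,0,0,0,0,1]]]}}

```text
time_s: 17.0
ee_pos: [504.6, 171.2, 130.1]
ee_rot: [179.9, -0.1, 80.6]
force: [-2.7, 0.5, 9.3]
gripper_width: 23.9
gripper_force: 60.0
```

{"api": "send_rows", "payload": {"targets": [[[0,0,0,-0.002,0,-0.004,1],[0,0,0,0,0,-0.004,1],[0,0,0,0,0,0,1]]]}}

```text
time_s: 17.3
ee_pos: [504.6, 171.3, 129.3]
ee_rot: [179.8, -0.1, 80.7]
force: [-2.2, -0.7, 13.3]
gripper_width: 23.6
gripper_force: 60.0
```

{"api": "send_rows", "payload": {"targets": [[[0,0,0,-0.002,0,-0.004,1],[0,0,0,0,0,-0.003,1],[0,0,0,0,0,0,1],[0,0,0,0,0,0,1]]]}}

```text
time_s: 17.7
ee_pos: [504.6, 171.4, 128.6]
ee_rot: [179.7, -0.1, 80.7]
force: [-2.3, -1.1, 16.9]
gripper_width: 23.3
gripper_force: 60.0
```

{"api": "send_rows", "payload": {"targets": [[[0,0,0,0,0,-0.002,1],[0,0,0,0,0.003,0,1],[0,0,0,0,-0.006,0,1],[0,0,0,0,0.006,0,1],[0,0,0,0,-0.003,0,1],[0,0,0,0,0,0,1],[0,0,0,0,0,0,1]]]}}

```text
time_s: 18.4
ee_pos: [504.7, 171.4, 128.4]
ee_rot: [179.7, -0.1, 80.7]
force: [-3.7, -0.5, 17.5]
gripper_width: 23.8
gripper_force: 60.0
```

Held at about 20 N. I'll retract and check.

{"api": "send_rows", "payload": {"targets": [[[0,0,0,0.003,0,0.01,1],[0,0,0,0,0,0.02,1],[0,0,0,0,0,0.05,1],[0,0,0,0,0,0.06,1],[0,0,0,0,0,0.06,1],[0,0,0,0.02,-0.08,0.03,1],[0,0,0,0.04,-0.14,0,1],[0,0,0,0.04,-0.14,0,1],[0,0,0,0.03,-0.14,0,1],[0,0,0,0,0,0,1],[0,0,0,0,0,0,1],[0,0,0,0,0,0,1]]]}}

```text
time_s: 19.6
ee_pos: [529.6, 71.5, 171.2]
ee_rot: [180.0, -0.0, 80.7]
force: [0.6, 0.7, -0.9]
gripper_width: 23.9
gripper_force: 60.0
```

```bash
python3 tilt.py -18.5 57; python3 chk.py w4 | head -6
```

```text
((520.5046997070312, 153.33062744140625), (115.1887435913086, 79.7421646118164), 80.8543930053711)
 -50  32.9  25.8  42.2  41.5  41.0  25.3  24.9  25.3
 -46  37.5  42.1  44.2  46.5  45.5  41.8  25.5  25.1
 -42  39.5  42.8  46.9  47.1  46.8  45.8  40.9  25.2
 -38  40.0  42.9  47.2  47.2  47.3  46.2  41.2  25.9
 -34  30.8  42.5  46.1  47.1  47.6  44.8  40.3  25.2
 -30  25.4  32.7  43.4  45.3  44.0  41.2  25.3   -  
 -26  25.5  25.1  26.2  40.3  39.0  25.3  25.5  26.1
 -22  26.0  25.4  41.5  43.3  42.8  40.6  25.3  25.7
 -18  46.9  42.5  45.9  47.0  47.2  45.5  38.6  25.2
 -14  40.8  43.8  46.3  47.0  46.8  47.1  43.1  25.2
 -10  35.5  42.8  47.0  47.0  47.2  46.8  42.8  26.4
  -6  25.5  41.4  45.2  46.5  46.1  45.4  41.1  25.2
  -2  25.4  24.4  41.2  42.4  43.0  38.8  25.4  25.4
   2  25.1  24.9  25.2  39.4  41.1  35.1  25.0  25.3
   6  26.4  25.1  43.1  46.8  47.2  46.2  41.3  25.5
  10  34.3  43.1  45.7  48.6  49.2  48.7  44.4  41.0
  14  28.1  44.3  46.3  49.8  49.9  49.1  46.9  43.6
  18  26.0   -    46.1  49.0  49.2  48.6  46.2  41.6
  22  25.3  25.7  45.0  45.7  47.5  46.1  42.9 
[... 512 characters left out ...]
642578, 79.68251037597656), 80.94757843017578)
near [(-53, 50.9), (-47, 47.7), (-41, 48.0), (-35, 47.3), (-29, 42.1), (-23, 47.1), (-17, 48.0), (-11, 47.7), (-5, 44.1), (1, 46.8), (7, 49.6), (13, 50.1), (19, 48.0), (25, 43.1), (31, 47.4), (37, 47.8), (43, 47.3), (49, 60.5)]
far [(-53, 51.3), (-47, 51.9), (-41, 54.9), (-35, 54.8), (-29, 70.2), (-23, 72.3), (-17, 72.5), (-11, 70.5), (-5, 55.2), (1, 54.9), (7, 53.4), (13, 33.3), (19, 48.1), (25, 54.1), (31, 55.0), (37, 54.7), (43, 50.5), (49, 60.2)]
foot 1233 98.30717278483759 ((21.92757797241211, -63.98516082763672), (25.770137786865234, 27.782835006713867), 0.48964953422546387)
near -40 252 ctr [-20.2 -38.9  47.6] slope [-12.8  -5.7] max 59.4
```

The pellet's profile looks like a tilted pellet, with its centre at or below 13.5 mm and stable under 20 N. That's within limits, so I move on to the far cell.

{"api": "send_rows", "payload": {"targets": [[[0,0,0,0.006,0.06,0,1],[0,0,0,0.008,0.09,0,1],[0,0,0,0.008,0.09,0,1],[0,0,0,0.008,0.058,-0.02,1],[0,0,0,0,0,-0.03,1],[0,0,0,0,0,-0.01,1],[0,0,0,0,0,0,1],[0,0,0,0,0,0,1],[0,0,0,0,0,0,1]]]}}

```text
time_s: 20.6
ee_pos: [535.8, 129.9, 159.2]
ee_rot: [180.0, -0.0, 80.6]
force: [0.1, 0.1, -1.6]
gripper_width: 23.7
gripper_force: 60.0
```

```bash
python3 chk.py w5 | grep -v "ctr"
```

```text
[535.8 129.9 159.2] [179.98  -0.    80.6 ] [ 0.1  0.1 -1.6]
2493 ((521.8973999023438, 162.04312133789062), (97.73094940185547, 79.32278442382812), 81.22463989257812)
near [(-53, 42.7), (-47, 47.4), (-41, 48.1), (-35, 47.4), (-29, 42.5), (-23, 47.2), (-17, 47.9), (-11, 47.9), (-5, 44.4), (1, 46.9), (7, 49.7), (13, 50.3), (19, 47.9), (25, 43.0), (31, 47.6), (37, 47.8), (43, 47.5), (49, 60.9)]
far [(-23, 89.5), (-17, 89.5), (-11, 87.1), (-5, 87.2), (1, 86.9), (7, 85.3), (13, 33.6), (19, 48.3), (25, 54.8), (31, 54.9), (37, 54.7), (43, 50.5), (49, 60.4)]
foot 1229 86.29496064872139 ((18.90494155883789, -5.478564262390137), (28.022319793701172, 25.789411544799805), 89.5585708618164)
```

{"api": "send_rows", "payload": {"targets": [[[0,0,0,-0.003,0.007,-0.01,1],[0,0,0,0,0,-0.01,1],[0,0,0,0,0,-0.01,1],[0,0,0,0,0,-0.005,1],[0,0,0,0,0,-0.005,1],[0,0,0,0,0,-0.005,1],[0,0,0,0,0,0,1]]]}}

```text
time_s: 21.35
ee_pos: [535.1, 131.9, 149.9]
ee_rot: [-180.0, -0.0, 80.6]
force: [0.7, -0.8, -1.0]
gripper_width: 23.8
gripper_force: 60.0
```

{"api": "send_rows", "payload": {"targets": [[[0,0,0,0,0,-0.005,1],[0,0,0,0,0,-0.005,1],[0,0,0,0,0,-0.005,1],[0,0,0,0,0,-0.005,1],[0,0,0,0,0,0,1]]]}}

```text
time_s: 21.85
ee_pos: [535.0, 131.8, 145.8]
ee_rot: [-180.0, 0.0, 80.7]
force: [0.8, 0.1, -0.9]
gripper_width: 24.1
gripper_force: 60.0
```

{"api": "send_rows", "payload": {"targets": [[[0,0,0,0.001,0,-0.005,1],[0,0,0,0,0,-0.005,1],[0,0,0,0,0,-0.005,1],[0,0,0,0,0,-0.005,1],[0,0,0,0,0,0,1]]]}}

```text
time_s: 22.35
ee_pos: [535.4, 132.0, 142.1]
ee_rot: [180.0, -0.0, 80.7]
force: [-0.4, 1.8, 1.7]
gripper_width: 23.4
gripper_force: 60.0
```

{"api": "send_rows", "payload": {"targets": [[[0,0,0,0,0,-0.005,1],[0,0,0,0,0,-0.005,1],[0,0,0,0,0,-0.005,1],[0,0,0,0,0,0,1]]]}}

```text
time_s: 22.75
ee_pos: [534.6, 131.2, 138.1]
ee_rot: [-179.9, 0.1, 80.7]
force: [0.2, -0.8, -2.0]
gripper_width: 23.8
gripper_force: 60.0
```

{"api": "send_rows", "payload": {"targets": [[[0,0,0,0.002,0,-0.005,1],[0,0,0,0,0,-0.005,1],[0,0,0,0,0,-0.005,1],[0,0,0,0,0,0,1]]]}}

```text
time_s: 23.15
ee_pos: [535.5, 131.7, 135.7]
ee_rot: [-180.0, 0.0, 80.7]
force: [-0.3, 1.0, -2.4]
gripper_width: 24.3
gripper_force: 60.0
```

{"api": "send_rows", "payload": {"targets": [[[0,0,0,0,0,-0.005,1],[0,0,0,0,0,-0.005,1],[0,0,0,0,0,-0.004,1],[0,0,0,0,0,0,1]]]}}

```text
time_s: 23.55
ee_pos: [535.8, 131.7, 133.4]
ee_rot: [180.0, 0.0, 80.7]
force: [-0.6, -1.1, 0.4]
gripper_width: 24.0
gripper_force: 60.0
```

{"api": "send_rows", "payload": {"targets": [[[0,0,0,0,0,-0.005,1],[0,0,0,0,0,-0.005,1],[0,0,0,0,0,0,1]]]}}

```text
time_s: 23.85
ee_pos: [535.7, 131.7, 131.3]
ee_rot: [180.0, 0.0, 80.7]
force: [-0.7, -1.3, 2.4]
gripper_width: 23.7
gripper_force: 60.0
```

{"api": "send_rows", "payload": {"targets": [[[0,0,0,0,0,-0.005,1],[0,0,0,0,0,-0.005,1],[0,0,0,0,0,0,1]]]}}

```text
time_s: 24.15
ee_pos: [535.7, 131.8, 129.0]
ee_rot: [-180.0, 0.0, 80.6]
force: [-0.5, -1.8, 0.7]
gripper_width: 23.3
gripper_force: 60.0
```

{"api": "send_rows", "payload": {"targets": [[[0,0,0,0,0,-0.005,1],[0,0,0,0,0,-0.005,1],[0,0,0,0,0,0,1]]]}}

```text
time_s: 24.45
ee_pos: [535.8, 131.6, 127.3]
ee_rot: [180.0, 0.0, 80.7]
force: [-0.6, -2.1, 3.5]
gripper_width: 23.7
gripper_force: 60.0
```

{"api": "send_rows", "payload": {"targets": [[[0,0,0,0,0,-0.005,1],[0,0,0,0,0,-0.005,1],[0,0,0,0,0,0,1]]]}}

```text
time_s: 24.75
ee_pos: [535.9, 131.4, 126.0]
ee_rot: [179.9, 0.0, 80.7]
force: [-0.9, -2.9, 7.4]
gripper_width: 23.5
gripper_force: 60.0
```

{"api": "send_rows", "payload": {"targets": [[[0,0,0,0,0,-0.005,1],[0,0,0,0,0,-0.004,1],[0,0,0,0,0,0,1]]]}}

```text
time_s: 25.05
ee_pos: [536.1, 131.3, 125.0]
ee_rot: [179.9, 0.0, 80.7]
force: [-2.9, -2.8, 12.6]
gripper_width: 23.9
gripper_force: 60.0
```

{"api": "send_rows", "payload": {"targets": [[[0,0,0,-0.001,0,-0.004,1],[0,0,0,0,0,-0.003,1],[0,0,0,0,0,0,1],[0,0,0,0,0,0,1]]]}}

```text
time_s: 25.45
ee_pos: [536.1, 131.3, 124.3]
ee_rot: [179.9, 0.0, 80.7]
force: [-3.5, -3.7, 14.9]
gripper_width: 24.1
gripper_force: 60.0
```

{"api": "send_rows", "payload": {"targets": [[[0,0,0,-0.001,0.001,-0.004,1],[0,0,0,0,0,0,1],[0,0,0,0,0,0,1],[0,0,0,0,0,0,1],[0,0,0,0,0,0,1],[0,0,0,0,0,0,1],[0,0,0,0,0,0,1]]]}}

```text
time_s: 26.15
ee_pos: [536.1, 131.3, 123.9]
ee_rot: [179.8, 0.0, 80.7]
force: [-3.1, -3.3, 16.7]
gripper_width: 23.7
gripper_force: 60.0
```

Held at about 19 N. I'll retract and check both cells.

{"api": "send_rows", "payload": {"targets": [[[0,0,0,0.002,0,0.01,1],[0,0,0,0,0,0.02,1],[0,0,0,0,0,0.05,1],[0,0,0,0,0,0.06,1],[0,0,0,0,0,0.06,1],[0,0,0,-0.005,-0.06,0.05,1],[0,0,0,-0.005,-0.14,0,1],[0,0,0,-0.005,-0.1,0,1],[0,0,0,0,0,0,1],[0,0,0,0,0,0,1],[0,0,0,0,0,0,1]]]}}

```text
time_s: 27.25
ee_pos: [532.8, 72.4, 171.4]
ee_rot: [180.0, -0.0, 80.7]
force: [0.4, 0.5, -2.1]
gripper_width: 23.6
gripper_force: 60.0
```

```bash
python3 tilt.py 18.5 57; python3 chk.py w6 | grep -v ctr;python3 -c "
import cv2;a=cv2.imread('pics/w6.png');cv2.imwrite('pics/w6c.png',cv2.resize(a[30:190,190:350],(600,600),interpolation=cv2.INTER_CUBIC))"
```

```text
((520.26318359375, 153.01365661621094), (115.64623260498047, 79.44853973388672), 80.88877868652344)
 -50  23.7  23.1  39.3  41.2  42.1  40.8  23.1  23.0
 -46  24.3  30.7  41.2  45.0  45.1  44.4  40.4  23.6
 -42  23.5  39.8  43.9  45.8  46.3  45.6  42.8  23.4
 -38  23.6  40.3  43.8  45.0  45.4  45.2  42.6  23.5
 -34  23.5  23.5  41.3  44.4  45.0  44.5  40.7  23.1
 -30  22.9  23.4  23.7  40.3  39.6  39.9  23.6  23.2
 -26  23.2  23.3  38.7  39.2  37.6  22.9  22.7  23.4
 -22  23.4  40.1  43.0  43.8  42.0  38.3  23.3  22.8
 -18  39.9  43.0  44.6  44.8  44.4  42.0  24.0  23.1
 -14  40.0  44.5  44.6  45.0  45.0  42.2  38.0  22.8
 -10  39.0  43.6  44.9  45.2  43.8  41.2  24.3  23.0
  -6  23.1  39.8  42.8  43.2  41.3  38.3  22.6  22.8
  -2  23.2  23.0  30.6  38.1  24.0  22.6  22.9  23.0
   2  24.2  23.0  38.4  40.9  41.5  41.2  38.2  23.2
   6  24.3  38.3  41.4  44.6  45.0  44.2  41.4  30.7
  10  23.7  39.7  43.9  44.9  44.9  45.1  43.3  39.1
  14  24.1  38.8  43.9  45.2  45.0  44.9  42.6  38.6
  18  23.4  23.1  40.5  43.8  44.5  44.1  40.0  34.2
  22  23.5  23.1  23.2  39.3  39.6  39.2  23.2
[... 446 characters left out ...]
 -2.2]
3127 ((520.5379638671875, 153.10997009277344), (115.27595520019531, 79.42774963378906), 80.6285629272461)
near [(-53, 54.5), (-47, 47.7), (-41, 47.9), (-35, 46.9), (-29, 41.8), (-23, 47.1), (-17, 47.9), (-11, 47.7), (-5, 44.0), (1, 47.0), (7, 49.7), (13, 50.3), (19, 47.8), (25, 42.8), (31, 47.8), (37, 47.9), (43, 47.2), (49, 60.2)]
far [(-53, 53.9), (-47, 45.9), (-41, 45.7), (-35, 45.0), (-29, 40.3), (-23, 45.2), (-17, 45.6), (-11, 45.2), (-5, 40.3), (1, 44.9), (7, 45.7), (13, 45.4), (19, 41.6), (25, 42.8), (31, 45.7), (37, 45.4), (43, 43.6), (49, 60.2)]
foot 1233 98.39941741608126 ((24.994426727294922, -62.61100769042969), (25.786338806152344, 27.753620147705078), 0.2950384020805359)
```

View pics/w6c.png

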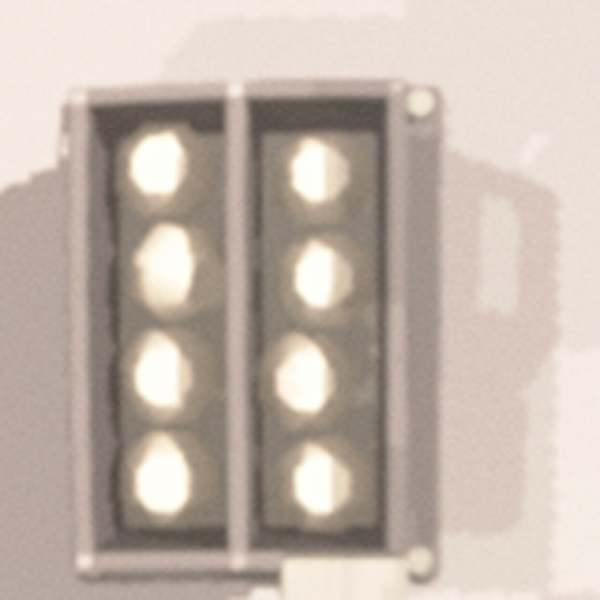

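Both cells now show a single layer: the left column is near at px (160,160..480), the right is far at (320,170..480). All far tops are level at 45 on a plate at 23. I'll return the tamper to its original spot.

{"api": "send_rows", "payload": {"targets": [[[0,0,0.03,-0.0086,-0.08,0,1],[0,0,0.034,-0.0086,-0.15,0,1],[0,0,0.034,-0.0086,-0.16,0,1],[0,0,0.034,-0.0086,-0.16,0,1],[0,0,0.034,-0.0086,-0.16,0,1],[0,0,0.034,-0.0086,-0.16,0,1],[0,0,0.034,-0.0086,-0.16,0,1],[0,0,0.034,-0.0086,-0.16,0,1],[0,0,0.034,-0.0086,-0.16,0,1],[0,0,0.021,-0.0086,-0.13,0,1],[0,0,0,0,0,0,1],[0,0,0,0,0,0,1]]]}}

```text
time_s: 28.55
ee_pos: [515.5, -223.6, 170.9]
ee_rot: [-180.0, -0.1, 109.7]
force: [-0.6, -0.3, -2.5]
gripper_width: 23.8
gripper_force: 60.0
```

{"api": "send_rows", "payload": {"targets": [[[0,0,0,0,0,-0.05,1],[0,0,0,0,0,-0.1,1],[0,0,0,0,0,-0.1,1],[0,0,0,0,0,-0.1,1],[0,0,0,0,0,0,1],[0,0,0,0,0,0,1]]]}}

```text
time_s: 29.15
ee_pos: [515.6, -223.0, 101.0]
ee_rot: [-180.0, -0.0, 109.8]
force: [-0.0, 0.4, -1.7]
gripper_width: 23.9
gripper_force: 60.0
```

{"api": "send_rows", "payload": {"targets": [[[0,0,0,0,0,-0.025,1],[0,0,0,0,0,-0.025,1],[0,0,0,0,0,-0.02,1],[0,0,0,0,0,-0.01,1],[0,0,0,0,0,-0.005,1],[0,0,0,0,0,0,1],[0,0,0,0,0,0,1]]]}}

```text
time_s: 29.85
ee_pos: [515.6, -224.1, 84.3]
ee_rot: [180.0, 0.0, 109.7]
force: [0.4, 0.5, -2.7]
gripper_width: 24.0
gripper_force: 60.0
```

{"api": "send_rows", "payload": {"targets": [[[0,0,0,0,0,-0.004,1],[0,0,0,0,0,-0.003,1],[0,0,0,0,0,0,1],[0,0,0,0,0,0,1]]]}}

```text
time_s: 30.25
ee_pos: [515.6, -224.0, 82.9]
ee_rot: [180.0, 0.0, 109.7]
force: [0.6, 0.2, -1.7]
gripper_width: 23.8
gripper_force: 60.0
```

{"api": "send_rows", "payload": {"targets": [[[0,0,0,0,0,-0.003,1],[0,0,0,0,0,0,1],[0,0,0,0,0,0,1]]]}}

```text
time_s: 30.55
ee_pos: [515.6, -224.0, 82.9]
ee_rot: [180.0, 0.0, 109.7]
force: [-1.5, 0.3, 5.8]
gripper_width: 23.8
gripper_force: 60.0
```

Foot on the tray floor (about 8 N). I'll release it.

{"api": "send_rows", "payload": {"targets": [[[0,0,0,0,0,0.001,-1],[0,0,0,0,0,0,-1],[0,0,0,0,0,0,-1],[0,0,0,0,0,0,-1],[0,0,0,0,0,0,-1],[0,0,0,0,0,0,-1],[0,0,0,0,0,0,-1],[0,0,0,0,0,0,-1]]]}}

```text
time_s: 31.35
ee_pos: [515.5, -224.0, 82.4]
ee_rot: [180.0, 0.0, 109.7]
force: [0.6, 0.3, -0.1]
gripper_width: 85.1
gripper_force: 0.0
```

{"api": "send_rows", "payload": {"targets": [[[0,0,0,0,0,0.05,-1],[0,0,0,0,0,0.1,-1],[0,0,0,0,0,0.15,-1],[0,0,0,0,0,0.2,-1],[0,0,0,0,0,0.2,-1],[0,0,0,0,0,0,-1],[0,0,0,0,0,0,-1],[0,0,0,0,0,0,-1]]]}}

```text
time_s: 32.15
ee_pos: [514.6, -223.6, 221.4]
ee_rot: [-179.9, -0.1, 109.7]
force: [-0.0, -0.1, 0.1]
gripper_width: 91.2
gripper_force: 0.0
```

Run:
```python
from h import *
st=env.state(); im,d=optics.grab_frame("wrist"); print(np.round(st["ee_pos"],1),st["gripper_width"],st["time_s"])
P,uv=wfull(st,d)
g=(P[:,2]>116)&(P[:,2]<130)&(np.hypot(P[:,0]-517,P[:,1]+226)<50)
k=P[g]; print(g.sum(),k.mean(0),cv2.minAreaRect(k[:,:2].astype(np.float32)),np.percentile(k[:,2],[2,50,98]))
```

```text
[ 514.6 -223.6  221.4] 91.2245497221115 32.15
1400 [ 515.82594406 -224.22262994  123.51875486] ((516.2162475585938, -225.11318969726562), (23.659746170043945, 43.568511962890625), 19.601516723632812) [120.23096056 123.68923793 125.19252796]
```

The tamper stands upright where it started, with its grip top at 123.6, and the gripper is clear of it. Handing in.

```bash
python3 -c "
from workcell import env
print(env.job_done())"
```

```text
the job is handed in; nothing more can be done
None
```

Both cells are tamped to one layer: each press was held at about 19–20 N for over half a second, and the tamper stands upright in the tray where it started. One near-cell pellet still sits about 2.5 mm high after a second press, which I measured at 13.5 mm or less above the plate (limit 14.5). The job is handed in, but no verdict came back.

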